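# Return the narrow calibration plate to its case

## Robot

A 6-joint arm with a two-finger parallel gripper is mounted at the origin on a cart in front of the work surface, level with it; the furniture and walls round the work are solid. World frame = base frame: x ahead of the robot, y to its left, z up, the work surface at z = 0. Lengths are in mm, angles in rad, forces in N, time in s.
With the tool pointing down it reaches from about 300 to 850 mm from the base axis. Payload 5.4 kg.
Tool frame: the origin (TCP) lies between the finger pads; the fingertips stand 19 mm ahead of it and the grasp point (between the pads) is the TCP; z points along the fingers, y is the line along which they close (so a half turn about z gives the same grasp; the last joint's range is limited). The gripper opens to 85 mm and grips with 20 to 120 N. Pads are 22 mm wide; open, the fingers measure 114 mm over their backs; the gripper's body (76 mm by 85 mm) begins 54 mm behind the grasp point. The pads swing forward as they close: fully open they stand 13 mm farther back than shut.
Start: joints at [-1.503, 0.158, 1.597, -0, 1.386, -0.21], TCP at [157.665, -552.945, 250.299] pointing down, gripper open.
Joint ranges: [-2.91, 2.91], [-0.94, 2.29], [0.18, 2.7], [-1.29, 4.43], [0.17, 2.64], [-3, 3]. Speed limits (rad/s): [2.57, 2.57, 3.14, 3.14, 3.14, 3.14].

## Interface

Orientations are given as a unit quaternion [x, y, z, w].
In Python, from cell import robot, optics, kinematics gives the robot as it stands (robot), with the cameras (optics) and the kinematics (kinematics). Calls block until the motion is done:
- robot.movep(position, orientation): joint-space move of the TCP to a pose.
- robot.move_straight(position, orientation=None, velocity=150): straight line of the TCP; orientation=None keeps the orientation; velocity is the mean speed in mm/s.
- robot.set_joints(angles): joint-space move.
- robot.command_gripper(opening, grasp_force=None): opening from 0.0 (shut) to 1.0 (fully open); grasp_force is the grip in N (None keeps the last); returns when the fingers have stopped.
- robot.hold(seconds).
- kinematics.solve_ik(position, orientation): joint angles nearest the present ones, or None.
- optics.read_camera(name): name is "scene" or "top"; returns a dict with "image" (420x560x3 uint8, red, green, blue), "vfov" (degrees; the focal length in pixels is half the picture's height over the tangent of half this angle, whatever the lens; pixels are square), "cx", "cy" (the principal point, pixels), "dist_coeffs" ([k1, k2, p1, p2, k3] as OpenCV has them; the pictures are not rectified), "position" and "rotation" of the camera in the world. Camera axes: x right, y down, z forward; pixel columns grow to the right and rows downward; lengths in mm; the calibration is good to about 2 mm. A picture is of the moment at which its call begins. There is no depth.
A pose or a line that the arm cannot do raises robot.IKError and nothing moves.
- robot.hand_in(): hands the job in; it is judged then, once.
Readings, each from a call of its own:
- robot.get_t(): time.
- robot.get_q(): joint angles.
- robot.get_joint_velocities(): joint speeds.
- robot.get_effort(): joint torques, N m.
- robot.get_ee_pos(): TCP position.
- robot.get_eef_rot(): TCP orientation.
- robot.get_wrist_force(): force on the tool from outside, world axes, zero at the start.
- robot.get_moment(): the same for the moment, N m.
- robot.get_finger_gap(): opening from 0.0 (shut) to 1.0 (fully open).
- robot.get_grasp_force(): force on a finger pad.
Only numpy, scipy, OpenCV 4.12 (cv2) and the standard library are available. Lean on these libraries where they do the work, as an engineer would, in place of code of your own. Each camera call takes 0.05 s, during which the arm holds its last target. There are 200 camera calls.

## Task

Draw the narrow glass plate by its metal edge strip up out of its slot in the leaning drain rack, and slide it down into the upright grey case until you feel it stand on the sprung pad inside, whose height you cannot see; only then let go, so that it is lowered and never dropped, and do not force it. Leave the two wide plates in the rack and do not disturb the lens cleaner bottle, the loupe or the spare eyepiece.

Things in the scene. Friction and masses are not known exactly. Their poses are not given: they have to be found in the camera images.
- narrow_plate: Narrow calibration plate, loose in one of the rack's three slots and leaning with it: glass 4 mm thick, 60 mm wide, 110 mm high in all, with an aluminium strip along its upper edge; 0.06 to 0.13 kg. Origin: centre of its lower edge; x across its thickness, y along its width, z up the plate to the strip. Turned half round about z it is the same.
- narrow_plate_strip (a point): Middle of the narrow plate's aluminium strip, 101 mm up the plate's z from its lower edge: the place to grip, across the thickness. The strip is 9 mm thick, 60 mm wide and 18 mm high (92 to 110 mm up). Axes of the plate.
- wide_plate_a: One of two wide glass plates standing in the rack's other slots, like the narrow plate but 80 mm wide; frame as for the narrow plate. Stays where it is.
- wide_plate_b: One of two wide glass plates standing in the rack's other slots, like the narrow plate but 80 mm wide; frame as for the narrow plate. Stays where it is.
- rack: White drain rack, fixed to the bench, 172 mm (x) by 108 mm (y), 65 mm high, with three slots at x = -55, 0 and +55 mm, all leaning 0.35 rad from vertical, tops towards the rack's -x. A plate lies against the -x side of its slot and comes out along its own z. Origin: on the bench under the floor of the middle slot; x across the slots, z up.
- rack_middle_slot (a point): Floor of the rack's middle slot, 16 mm above the bench (axes of the rack, not leaning). Each slot is 7 mm wide, 92 mm long along y between two cheeks, and 50 mm deep along its lean.
- case: Grey upright storage case, fixed to the bench: a slim tower 16 mm (x) by 73 mm (y) on a 90 by 110 mm foot, with one vertical slot, 6.5 mm (x) by 63 mm (y), open at the top. Origin: on the bench under the slot's centre; x across the slot's narrow side, y along the slot, z up.
- case_mouth (a point): Centre of the case's slot mouth, 85 mm above the bench; flared lips reach 91 mm. Inside, a rubber pad carries the plate's lower edge: sprung (1 N per mm, 6 mm travel, slow to return). Its height, set by hand, is not told and cannot be seen: 15 to 45 mm above the bench, to be felt for.
- lens_cleaner: Small white lens cleaner bottle, 43 mm across, 118 mm high, standing; origin at its underside. Leave alone.
- loupe: Black watch loupe, 39 mm across, 31 mm high; origin at its underside. Leave alone.
- spare_eyepiece: Black spare eyepiece standing, 36 mm across, 47 mm high; origin at its underside. Leave alone.

How it is judged:
By the outcome, as a careful person would: the job done as asked, in the order asked, and still so for the second after the job is handed in, with the robot touching nothing.
It also fails if it takes over 46 s, if anything falls off the work surface, if the arm or the gripper's body presses on something with over 40 N, if the wrist force passes 120 N, or if a joint passes its speed limit or range.

## Working session

There is one attempt and no reset: what is moved stays moved. The work goes in short steps, each a Python script; the robot and the scene stay as the last script left them, time stands still between calls to the robot, and variables do not carry over. Pictures are saved under pics/ and viewed, at most 10 in all, crops included, and the job is handed in when it is done.

```bash
ls; mkdir -p pics
python3 - <<'E'
from cell import robot, optics, kinematics
import cv2,json,numpy as np
for n in("scene","top"):
    c=optics.read_camera(n); cv2.imwrite(f"pics/{n}0.png",c["image"][:,:,::-1])
    print(n,{k:(np.array(v).round(4).tolist()) for k,v in c.items() if k!="image"})
print(robot.get_t(),robot.get_eef_rot())
E
```

```text
cell.py
pics
scene {'vfov': 55.1767, 'cx': 274.8551, 'cy': 214.3674, 'dist_coeffs': [-0.02, 0.0, 0.0, 0.0, 0.0], 'position': [210.9379, 503.1939, 639.7102], 'rotation': [-0.2556, 0.8712, -0.405, 0.1081]}
top {'vfov': 46.9057, 'cx': 271.9734, 'cy': 207.3637, 'dist_coeffs': [-0.0285, 0.0, 0.0, 0.0, 0.0], 'position': [495.4248, -15.2536, 1016.9123], 'rotation': [0.7104, -0.7035, 0.0192, -0.0017]}
0.1 [ 9.90369283e-01  1.38448183e-01  5.51948996e-05 -8.83421245e-04]
```

View pics/scene0.png

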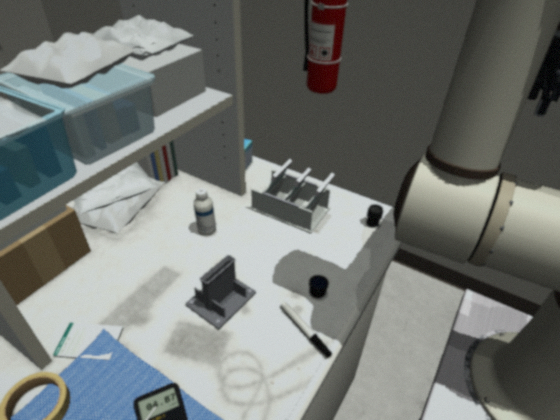

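View pics/top0.png

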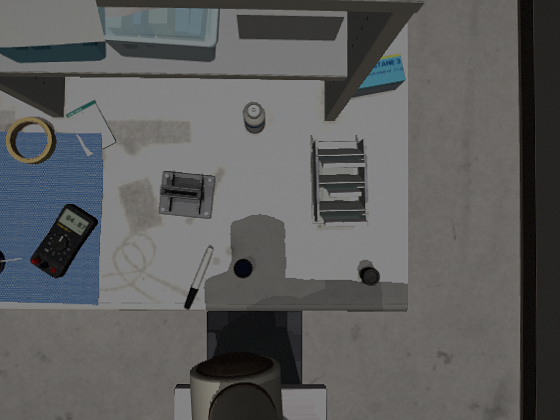

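The scene view shows the rack near (290,200) with three strips, and the case near (221,290). The top view shows the rack near (340,180) and the case near (187,193). The bottle is at (254,117), one black item at (243,268) and the other at (369,273). A shelf hangs over the far side. Next I'll enlarge the rack and case.

Run:
```python
import cv2,numpy as np
s=cv2.imread("pics/scene0.png");t=cv2.imread("pics/top0.png")
def crop(im,x,y,w,h):
    return cv2.convertScaleAbs(cv2.resize(im[y:y+h,x:x+w],(400*1,int(h*400/w)),interpolation=cv2.INTER_CUBIC),alpha=1.3)
# x0,y0,w -> scale 400/w
a=np.hstack([crop(t,300,125,80,110),crop(t,150,155,80,110)]); cv2.imwrite("pics/topc.png",a)
b=np.hstack([crop(s,245,150,90,90),crop(s,180,245,90,90)]); cv2.imwrite("pics/scenec.png",b)
print(a.shape,b.shape)
```

```text
(550, 800, 3) (400, 800, 3)
```

View pics/topc.png

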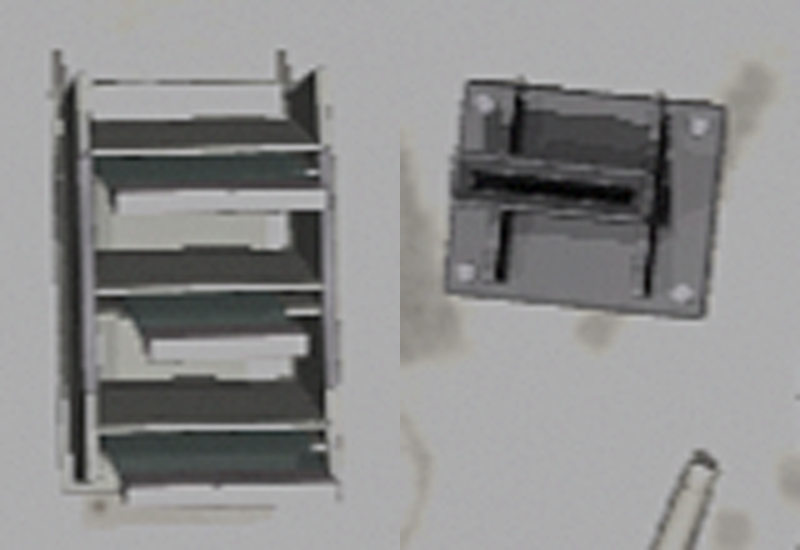

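View pics/scenec.png

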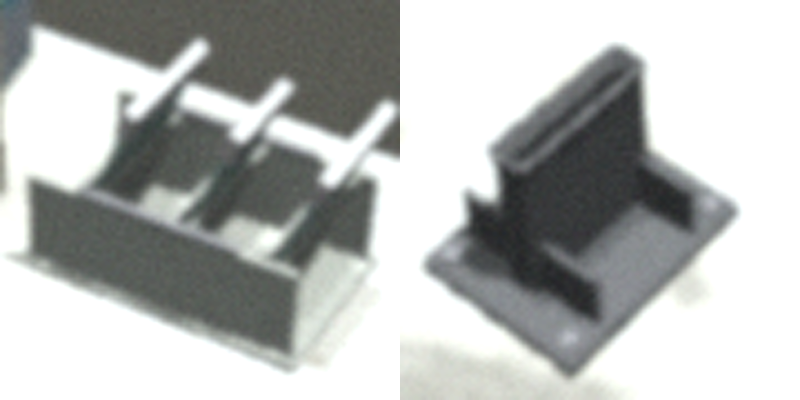

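```bash
cat > h.py <<'E'
from cell import robot, optics, kinematics
import cv2, numpy as np
from scipy.spatial.transform import Rotation as R
def rays(c,px):
    h=c["image"].shape[0]; f=h/2/np.tan(np.radians(c["vfov"])/2)
    K=np.array([[f,0,c["cx"]],[0,f,c["cy"]],[0,0,1]])
    u=cv2.undistortPoints(np.array(px,float).reshape(-1,1,2),K,np.array(c["dist_coeffs"],float)).reshape(-1,2)
    r=c["rotation"]; r=np.array(r,float)
    M=r if r.shape==(3,3) else R.from_quat(r).as_matrix()
    return np.array(c["position"],float), np.c_[u,np.ones(len(u))]@M.T
def plane(c,px,z):
    o,d=rays(c,px); return o+d*((z-o[2])/d[:,2])[:,None]
def tri(c1,p1,c2,p2):
    o1,d1=rays(c1,p1);o2,d2=rays(c2,p2);out=[]
    for a,b in zip(d1,d2):
        a=a/np.linalg.norm(a);b=b/np.linalg.norm(b)
        s=np.linalg.lstsq(np.c_[a,-b],o2-o1,rcond=None)[0]
        out.append(np.r_[(o1+a*s[0]+o2+b*s[1])/2,np.linalg.norm(o1+a*s[0]-o2-b*s[1])])
    return np.array(out)
E
python3 - <<'E'
from h import *
np.set_printoptions(precision=1,suppress=True)
T=optics.read_camera("top");S=optics.read_camera("scene")
def tc(u,ox,oy,s,off=0): u=np.array(u,float);return np.c_[(u[:,0]-off+.5)/s-.5+ox,(u[:,1]+.5)/s-.5+oy]
# top crop corners: strip top faces
mid=tc([(150,340),(308,336),(308,355),(150,361)],300,125,5)
far=tc([(115,193),(325,190),(325,210),(115,213)],300,125,5)
near=tc([(123,484),(336,480),(337,498),(124,502)],300,125,5)
for n,q in(("mid",mid),("far",far),("near",near)):
    p=plane(T,q,119.3); print(n,p.mean(0),"w",np.linalg.norm(p[0]-p[1]),"t",np.linalg.norm(p[0]-p[3]),"yaw",np.degrees(np.arctan2(*(p[0]-p[1])[:2]*[-1,1])))
# scene: strip top face ends (mid)
ss=400/90
sm=tc([(281,80),(294,87)],245,150,ss); sm=np.vstack([sm,tc([(231,132),(245,140)],245,150,ss)])
p=plane(S,sm,119.3);print("scene mid",p, p.mean(0))
foot=tc([(468,80),(726,104),(703,318),(445,293)],150,155,5,400)
for z in(0,5,10):
    p=plane(T,foot,z);print("foot",z,p.mean(0),np.linalg.norm(p[0]-p[1]),np.linalg.norm(p[0]-p[3]),np.degrees(np.arctan2(*(p[0]-p[1])[:2]*[-1,1])))
lip=tc([(458,155),(657,172),(655,222),(455,200)],150,155,5,400)
slot=tc([(474,171),(632,187),(632,206),(472,190)],150,155,5,400)
for z,q in((91,lip),(91,slot),(85,slot)):
    p=plane(T,q,z);print("lip",z,p.mean(0),np.linalg.norm(p[0]-p[1]),np.linalg.norm(p[0]-p[3]),np.degrees(np.arctan2(*(p[0]-p[1])[:2]*[-1,1])))
slip=tc([(495,152),(518,167),(641,65),(622,45)],180,245,ss,400)
p=plane(S,slip,91);print("scene lip",p,p.mean(0))
sf=tc([(425,266),(571,373),(738,208),(600,110)],180,245,ss,400)
print("scene foot",plane(S,sf,5)[:3])
E
```

```text
mid [ 548.  -174.2  119.3] w 59.308943441628884 t 7.83639069115369 yaw 2.0875023686864753
far [ 602.8 -170.6  119.3] w 78.94742460331494 t 7.491156590412139 yaw 1.5760141108390984
near [ 494.6 -174.8  119.3] w 79.79771210080024 t 6.7009354658231075 yaw 1.5985492305416875
scene mid [[ 553.4 -202.4  119.3]
 [ 544.7 -200.5  119.3]
 [ 551.9 -147.4  119.3]
 [ 542.7 -145.3  119.3]] [ 548.2 -173.9  119.3]
foot 0 [551.1 138.8   0. ] 108.62538439682815 89.8638688355379 -4.694925170040486
foot 5 [550.8 138.    5. ] 108.09129025240898 89.42202214927364 -4.694925170040489
foot 10 [550.5 137.3  10. ] 107.55719610798982 88.98017546300952 -4.6949251700404915
lip 91 [550.3 136.2  91. ] 76.13795885723488 17.23243930116398 -4.28401799677656
lip 91 [549.8 137.7  91. ] 60.53010158028406 7.298228921917933 -5.190660685943963
lip 85 [550.2 138.6  85. ] 60.92234239712458 7.345522139657269 -5.190660685943931
scene lip [[560.8 173.3  91. ]
 [548.2 174.2  91. ]
 [540.5 103.6  91. ]
 [554.1  98.8  91. ]] [550.9 137.5  91. ]
scene foot [[599.3 187.4   5. ]
 [513.1 195.3   5. ]
 [503.9  87.4   5. ]]
```

The middle strip is about 60 mm wide, so it is the narrow plate. Both views put its top at (548,-174,119), with rack yaw about +1.8°. The case mouth is at (550.3,137.9), yaw about -4.8°.

```bash
cat >> h.py <<'E'
L=.35; YR=np.radians(1.8); YC=np.radians(-4.8)
def frame(yaw,lean,s): # tool orientation gripping a plate: tool z = -plate z, tool y = s*plate x
    M=(R.from_euler('z',yaw)*R.from_euler('y',-lean)).as_matrix()
    y=s*M[:,0]; z=-M[:,2]
    return R.from_matrix(np.c_[np.cross(y,z),y,z]).as_quat(), M[:,2]
G=np.array([551.2,-174.0,110.85])
def st(m=""): print(m,round(robot.get_t(),2),"p",robot.get_ee_pos().round(2) if hasattr(robot.get_ee_pos(),'round') else robot.get_ee_pos(),"F",np.round(robot.get_wrist_force(),2),"M",np.round(robot.get_moment(),3),"gap",round(robot.get_finger_gap()*85,2),"g",np.round(robot.get_grasp_force(),1))
E
python3 - <<'E'
from h import *
np.set_printoptions(precision=2,suppress=True)
for s in(1,-1):
    q,z=frame(YR,L,s); c,_=frame(YC,0,s)
    for p,o in((G+100*z,q),(G,q),(G+140*z,q),([551,138,260],c),([551,138,116],c)):
        j=kinematics.solve_ik(p,o); print(s,np.round(p,0),None if j is None else np.round(j,2))
E
```

```text
1 [ 517. -175.  205.] [-0.67 -0.1   1.99  0.27  1.   -0.82]
1 [ 551. -174.  111.] [-0.62  0.12  1.98  0.3   0.79 -0.84]
1 [ 503. -176.  242.] [-0.69 -0.18  1.98  0.26  1.08 -0.81]
1 [551 138 260] [ 0.03  0.13  1.61 -0.    1.4   0.12]
1 [551 138 116] [ 0.03  0.28  1.73 -0.    1.13  0.12]
-1 [ 517. -175.  205.] [-0.67 -0.1   1.99  0.27  1.    2.32]
-1 [ 551. -174.  111.] [-0.62  0.12  1.98  0.3   0.79  2.3 ]
-1 [ 503. -176.  242.] [-0.69 -0.18  1.98  0.26  1.08  2.33]
-1 [551 138 260] None
-1 [551 138 116] None
```

Run:
```python
from h import *
q,z=frame(YR,L,1)
robot.command_gripper(0.4,25)
robot.movep(G+90*z,q); st("hover")
robot.move_straight(G+25*z,q,120); st("near")
c=optics.read_camera("top");s=optics.read_camera("scene")
f=lambda im,x,y,w,h:cv2.resize(im[y:y+h,x:x+w,::-1],(400,400))
cv2.imwrite("pics/near.png",np.hstack([f(c["image"],290,125,100,100),f(s["image"],235,140,100,100)]))
```

```text
hover 2.66 p [ 520.37 -175.92  195.69] F [ 0.3   0.1  -0.83] M [-0.006  0.14   0.071] gap 33.99 g 0.0
near 3.35 p [ 542.88 -174.68  134.87] F [0.06 0.09 0.45] M [-0.016  0.17  -0.031] gap 34.13 g 0.0
```

View pics/near.png

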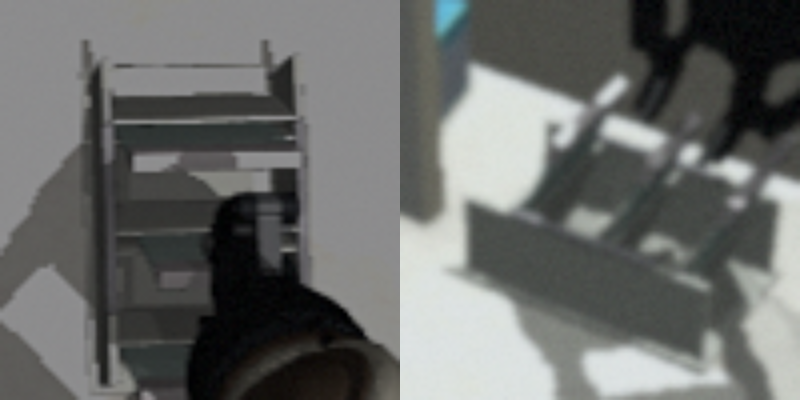

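The fingers straddle the middle strip, at left crop (265,240) and right crop (690,130), and are clear of the neighbouring plates.

Run:
```python
from h import *
q,z=frame(YR,L,1)
robot.move_straight(G,q,60); robot.hold(.2); st("at")
robot.command_gripper(0.0,30); robot.hold(.2); st("grip")
F=np.linalg.norm(robot.get_wrist_force()); 
if F<25 and 7<robot.get_finger_gap()*85<11:
    robot.move_straight(G+15*z,q,40); st("up15")
    robot.move_straight(G+60*z,q,60); st("up60")
    if 7<robot.get_finger_gap()*85<11:
        robot.move_straight(G+145*z,q,120); robot.hold(.2); st("up145")
```

```text
at 4.22 p [ 551.02 -173.83  110.42] F [-0.6  -0.08  0.86] M [-0.039  0.147  0.021] gap 33.99 g 0.0
grip 4.76 p [ 551.57 -174.11  111.16] F [ 4.01  1.19 -0.14] M [ 0.1   -0.503  0.065] gap 8.32 g 29.4
up15 5.28 p [ 546.22 -174.4   125.28] F [ 1.54 -0.49  0.39] M [-0.034 -0.376  0.036] gap 8.54 g 29.8
up60 6.18 p [ 530.2  -174.43  166.62] F [-0.86  0.61 -1.43] M [-0.023  0.243  0.002] gap 8.47 g 29.7
up145 7.24 p [ 501.26 -175.24  246.04] F [ 0.63 -0.21 -1.17] M [-0.03   0.219  0.039] gap 8.25 g 29.7
```

Run:
```python
from h import *
c,_=frame(YC,0,1)
robot.movep([550.3,137.9,245],c); 
robot.move_straight([550.3,137.9,205],c,100); robot.hold(.3); st("above")
a=optics.read_camera("top");s=optics.read_camera("scene")
np.savez("above.npz",t=a["image"],s=s["image"])
f=lambda im,x,y,w,h:cv2.resize(im[y:y+h,x:x+w,::-1],(400,600),interpolation=cv2.INTER_CUBIC)
cv2.imwrite("pics/above.png",np.hstack([f(a["image"],145,145,80,120),f(s["image"],180,210,80,120)]))
```

```text
above 9.3 p [550.66 137.95 205.65] F [-0.46 -0.38 -0.34] M [-0.03  -0.028 -0.006] gap 8.42 g 29.7
```

View pics/above.png

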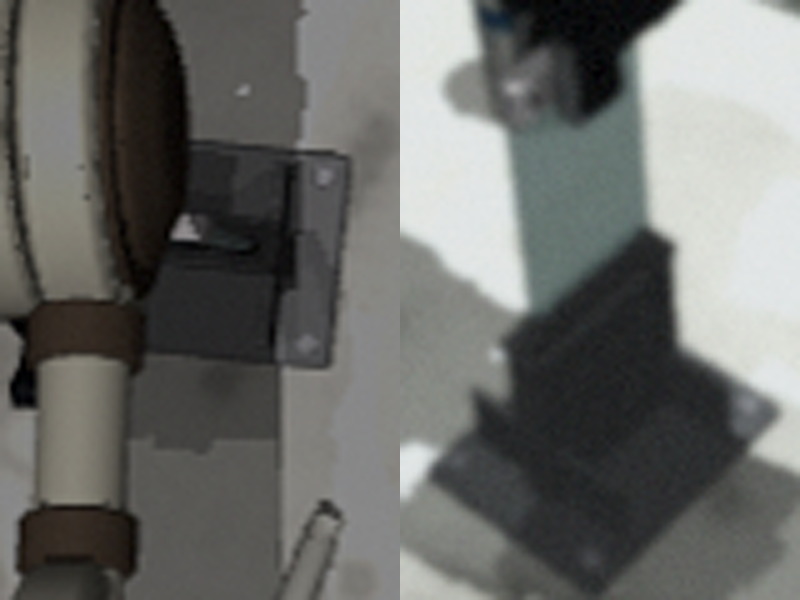

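The plate hangs vertical above the case. In the scene crop its left edge runs (512,130)–(528,300) and its right edge (640,60)–(648,225). I'll convert these to case coordinates.

Run:
```python
from h import *
np.set_printoptions(precision=1,suppress=True)
S=optics.read_camera("scene")
C=np.array([550.3,137.9,0]);M=R.from_euler('z',YC).as_matrix();n=M[:,0]
g=cv2.cvtColor(S["image"],cv2.COLOR_RGB2GRAY).astype(float)
def y_on(px):
    o,d=rays(S,px);t=((C-o)@n)/(d@n);P=o+d*t[:,None];return np.c_[(P-C)@M[:,1],P[:,2]]
# subpixel left/right edges of the glass per row from gradient
for name,r,c0,c1 in(("L",range(240,268,3),198,210),("R",range(226,252,3),222,236)):
    pts=[]
    for y in r:
        row=cv2.GaussianBlur(g[y-1:y+2].mean(0).reshape(1,-1),(3,1),0)[0,c0:c1]
        w=np.abs(np.gradient(row));k=w.argmax();sl=slice(max(k-2,0),k+3);x=(np.arange(c0,c1)[sl]*w[sl]).sum()/w[sl].sum();pts.append((x,y))
    print(name,np.c_[np.array(pts),y_on(pts)])
```

```text
L [[201.2 240.   29.8 185.9]
 [201.6 243.   29.6 179. ]
 [202.  246.   29.7 172.2]
 [202.3 249.   30.1 165.5]
 [202.8 252.   29.8 158.3]
 [203.1 255.   30.1 151.4]
 [203.2 258.   30.7 144.6]
 [203.9 261.   30.3 136.9]
 [204.3 264.   30.3 129.4]
 [204.8 267.   30.1 121.7]]
R [[226.8 226.  -30.5 173.5]
 [227.7 229.  -31.9 165.4]
 [228.  232.  -32.2 158.1]
 [228.1 235.  -31.9 151.1]
 [228.2 238.  -31.5 144.1]
 [228.4 241.  -31.4 136.8]
 [228.8 244.  -31.9 128.9]
 [229.  247.  -31.8 121.3]
 [229.1 250.  -31.4 113.9]]
```

```bash
cat >> h.py <<'E'
def force(n=4):
    f=[]
    for _ in range(n): robot.hold(.02); f.append(np.r_[robot.get_wrist_force(),10*np.array(robot.get_moment())])
    return np.mean(f,0)
def descend(xy,z0,z1,step,v,base,lim=2.5,lat=5,n=4):
    c,_=frame(YC,0,1)
    for z in np.arange(z0,z1-1e-6,-step):
        robot.move_straight([xy[0],xy[1],z],c,v); d=force(n)-base
        print(round(z,1),d.round(1),round(robot.get_t(),1))
        if d[2]>lim or np.hypot(*d[:2])>lat: print("STOP",robot.get_ee_pos()); return z,d
    return None,d
E
python3 - <<'E'
from h import *
b=force(12); np.save("base.npy",b); print(b.round(2))
descend((550.3,137.9),200,170,3,40,b)
E
```

```text
[ 0.19  0.16 -0.99  0.06 -0.1   0.07]
200.0 [ 0.1 -0.4 -0.2 -0.1  0.2 -0.1] 10.0
197.0 [ 0.2  0.2  0.4 -0.2  0.2 -0.2] 10.3
194.0 [-0.5  0.2  0.1 -0.2  0.2 -0.1] 10.6
191.0 [-0.2  0.1  0.4 -0.3 -0.  -0. ] 10.9
188.0 [-0.5 -0.4  0.2 -0.2 -0.   0. ] 11.3
185.0 [ 1.1 -0.6 -0.6 -0.1 -1.7 -0.3] 11.6
182.0 [ 0.7  0.2 -0.3 -0.4 -2.5 -0.7] 11.9
179.0 [ 1.6 -0.4 -1.1 -0.1 -3.1 -0.2] 12.2
176.0 [ 0.5 -0.1 -0.9 -0.  -3.7 -0.5] 12.5
173.0 [ 1.1 -0.  -0.7 -0.4 -3.9 -0.3] 12.8
170.0 [ 1.2 -0.8 -1.1 -0.4 -4.2 -0.3] 13.2
```

The plate has entered the slot with a slight sideways bind, so I'll centre it by feel and then go on down.

Run:
```python
from h import *
b=np.load("base.npy"); c,_=frame(YC,0,1)
best=None
for dx in(.5,1.,1.5):
    robot.move_straight([550.3+dx,137.9-dx*.08,170],c,20); d=force(6)-b; print(dx,d.round(2))
    if best is None or abs(d[4])<best[0]: best=(abs(d[4]),dx)
    if d[4]>-.5: break
dx=best[1]; xy=(550.3+dx,137.9-dx*.08); robot.move_straight([*xy,170],c,20)
descend(xy,167,150,3,40,b)
np.save("xy.npy",xy)
```

```text
0.5 [ 0.55 -0.16 -0.54 -0.04 -2.19 -0.21]
1.0 [-0.5  -0.29  0.05  0.04  0.02 -0.43]
167.0 [-0.2  0.1  0.4  0.  -0.2 -0. ] 14.4
164.0 [-0.2 -0.2 -0.   0.1  0.  -0.1] 14.7
161.0 [-0.6  0.2 -0.  -0.3 -0.1  0.1] 15.1
158.0 [ 0.  -0.5 -0.1 -0.2 -0.  -0.1] 15.4
155.0 [-0.5 -0.1 -0.3 -0.   0.3 -0.1] 15.7
152.0 [ 0.2 -0.1 -0.3  0.1  0.4 -0. ] 16.0
```

Now it is free of the walls. I'll feel for the pad in 1 mm steps.

Run:
```python
from h import *
b=np.load("base.npy"); xy=np.load("xy.npy")
descend(xy,151,113.5,1,25,b,lim=2.0,lat=4,n=6)
st()
```

```text
151.0 [-0.1 -0.2  0.3 -0.1 -0.1 -0.2] 16.4
150.0 [-0.5 -0.3  0.  -0.   0.  -0.1] 16.7
149.0 [-0.  -0.   0.1 -0.   0.1 -0.2] 17.1
148.0 [-0.6 -0.1  0.3  0.   0.1 -0.2] 17.4
147.0 [-0.4 -0.2 -0.4  0.   0.3 -0.2] 17.8
146.0 [ 0.1 -0.1  0.2 -0.1  0.2 -0.1] 18.1
145.0 [-0.3 -0.1 -0.1 -0.1  0.1  0. ] 18.5
144.0 [-0.  -0.1 -0.1  0.   0.1  0.1] 18.8
143.0 [-0.5 -0.2 -0.4 -0.2  0.1 -0.1] 19.2
142.0 [-0.3 -0.3  0.1 -0.   0.  -0.2] 19.5
141.0 [-0.3 -0.2  0.1  0.1  0.1  0.2] 19.9
140.0 [-0.1 -0.2  0.2  0.2  0.1 -0.1] 20.2
139.0 [-0.4 -0.5  0.2  0.  -0.1 -0. ] 20.6
138.0 [-0.3 -0.1  0.1 -0.  -0.   0.1] 20.9
137.0 [-0.4 -0.6 -0.  -0.2 -0.  -0.3] 21.3
136.0 [-0.3 -0.4  0.1 -0.  -0.  -0.1] 21.6
135.0 [ 0.  -0.3  0.9  0.1 -0.2 -0.1] 22.0
134.0 [-0.1 -0.1  1.5 -0.  -0.2 -0. ] 22.3
133.0 [ 0.1  0.   2.4  0.3 -0.1  0. ] 22.7
STOP [551.43229334 137.82653198 133.14421443]
 22.66 p [551.43 137.83 133.14] F [0.31 0.1  0.78] M [ 0.034 -0.029  0.037] gap 8.61 g 30.1
```

There is a clear 1 N/mm rise from a TCP height of about 135.7 mm, so the plate is standing on the pad. Release, back off straight up, and look.

Run:
```python
from h import *
c,_=frame(YC,0,1); xy=np.load("xy.npy")
robot.command_gripper(0.3); robot.hold(.5); st("open")
robot.move_straight([*xy,165],c,40); robot.move_straight([*xy,260],c,120); st("up")
robot.movep([400,-20,300],c); robot.hold(.3)
a=optics.read_camera("top");s=optics.read_camera("scene")
f=lambda im,x,y:cv2.resize(im[y:y+120,x:x+120,::-1],(300,300),interpolation=cv2.INTER_CUBIC)
cv2.imwrite("pics/end.png",np.vstack([np.hstack([f(a["image"],130,140),f(s["image"],160,220)]),np.hstack([f(a["image"],280,120),f(s["image"],225,130)])])); st()
```

```text
open 23.47 p [551.28 137.84 132.98] F [0.54 1.15 0.79] M [-0.044 -0.015  0.004] gap 25.69 g 0.0
up 25.36 p [550.75 137.78 258.93] F [-0.28 -0.18 -0.74] M [-0.024  0.013  0.015] gap 25.52 g 0.0
 26.65 p [400.21 -19.73 299.89] F [-0.23  1.1  -0.61] M [ 0.021 -0.     0.025] gap 25.5 g 0.0
```

View pics/end.png

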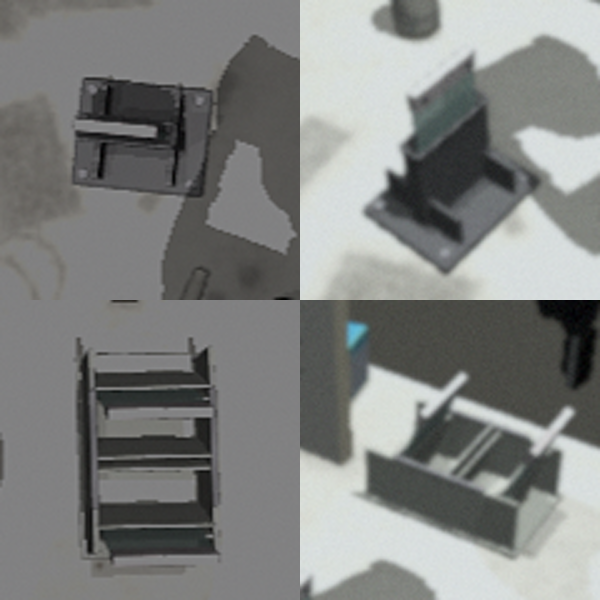

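The plate stands upright in the case, with its strip at (115,128) in the top-left crop. Both wide plates are still in the rack and the middle slot is empty. Handing in.

```bash
python3 -c "
from cell import robot, optics, kinematics
print(robot.hand_in())"
```

```text
the job is handed in; nothing more can be done
None
```

The narrow plate stands in the case on its sprung pad (felt about 35 mm above the bench, 2.4 N contact before release), both wide plates are still in the rack, the arm touched nothing else that I know of, and the job was handed in at about 27 s.

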